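Hold a tube stub in the corner of a welding fixture for tacking

TASK

Turn the step switch of the welding remote to step four (count the ticks from the shortest) and let go of it. Then stand the rectangular tube offcut on the base plate in the corner between the two stops of the fixture, its wide side along the long stop, and keep it there ready for tacking: flat on the plate, flush and firmly pressed by hand pressure against both stops at once. Finish while still holding and pressing it so, and leave the other things on the bench where they are.

Things in the scene. Friction and masses are not known exactly. Their poses are not given: they have to be found in the camera images.
- remote: Wireless remote of the welding machine: grey box with rubber corners, 125 (x) x 130 (y) x 55 mm tall, fixed to the bench by its magnetic feet, black panel on top. Origin: centre of its underside. The step switch sits on the panel at x = -10 mm, y = 0; beyond it (+x side) six white ticks fan out, the shortest is step one (at the +y end), each next one longer, the longest is step six.
- selector (a joint): Step switch on the remote, in rad. Six detented steps 0.436 rad (25 degrees) apart: step one = 0, two = 0.436, three = 0.873, four = 1.309, five = 1.745, six = 2.182. It grows clockwise seen from above. Its arrow points 1.091 rad minus this value counter-clockwise from the remote's +x axis. A spring detent (about 0.1 N m) pulls it into the nearest step when it is let go.
- selector_grip (a point): Point on the switch's vertical axis, 77 mm above the bench, to grip at. The switch is a black disc of 52 mm diameter (top 62 mm above the bench) with an upright grey bar on it, about 50 mm long and 14 mm thick, up to 88 mm above the bench, arrow-nosed at one end. This point's x axis runs along the bar to the arrow nose and turns with the switch.
- stub: The piece to hold: offcut of rectangular steel tube, 40 (x) x 60 (y) mm outside, 4 mm wall, 75 mm tall, standing on end, open at top and bottom, 0.3 to 0.6 kg. Origin: centre of its underside. The two ends, and its yaw and yaw + 180 degrees, are alike.
- jig: Welding fixture, fixed to the bench: dark steel plate with rows of holes, 240 (x) x 200 (y) x 12 mm. Origin: centre of its underside. It carries the base plate, the two stops and, at its -x, -y corner, a closed toggle clamp (up to 60 mm above the bench, its red handle reaching out to y = -180 mm).
- base_plate: Bare steel base plate, 140 (x) x 120 (y) x 8 mm, clamped on the fixture and butted against both stops; its top is 20 mm above the bench. Origin: centre of its underside. Axes as the fixture's.
- stop_long: The long stop, aluminium bar 25 (x) x 115 (y) x 30 mm bolted on the fixture; its top is 42 mm above the bench, 22 mm above the base plate. Origin: centre of its underside. Its face towards the base plate looks to the fixture's -x, 12.5 mm from its centre. Rigid, smooth (friction of the tube on stops and base plate 0.2 to 0.3).
- stop_short: The short stop, aluminium bar 70 (x) x 25 (y) x 30 mm bolted on the fixture at a right angle to the long one; same height. Origin: centre of its underside. Its face towards the base plate looks to the fixture's -y, 12.5 mm from its centre. Rigid, smooth (friction of the tube on stops and base plate 0.2 to 0.3).
- seat (a point): Point on the top of the base plate where the tube's origin comes to lie when the tube stands in the corner: its 60 mm side against the long stop, its 40 mm side against the short one (20 mm from the long stop's face, 30 mm from the short stop's). Axes as the fixture's: +x towards the long stop, +y towards the short stop, z up.
- round_stub: Bystander: round steel tube offcut standing on end, 48 mm diameter, 60 mm tall. Origin on its underside.
- magnet_square: Bystander: flat triangular welding magnet, about 110 x 100 x 16 mm. Origin on its underside.
- angle_offcut: Bystander: piece of angle iron, 120 x 40 x 40 mm. Origin on its underside.
- hammer: Bystander: hammer lying flat, about 0.3 m long. Origin on its underside.
- brush: Bystander: hand brush lying flat, about 0.25 m long. Origin on its underside.
- spray: Bystander: spray can standing upright, 65 mm diameter, 200 mm tall. Origin on its underside.
- tin: Bystander: open aluminium tin, 74 mm diameter, 90 mm tall. Origin on its underside.
- f_clamp: Bystander: F-clamp lying flat, about 0.23 x 0.09 x 0.03 m, wooden handle. Origin on its underside.
Not all that is in view belongs to the job. Leave any green look-alike of the stub alone. What is shaped like the remote but orange is not meant.

How it is judged:
On the way:
1. the switch is set to step four and let go, before the tube is brought to the fixture (value of joint selector between 1.18899 and 1.42899 rad and contact force between the fingers and remote below 0.1 N and horizontal distance between stub and seat above 0.08 m), for 0.3 s.
At the end, for the whole second after the job is handed in: Switch let go at step four (0.12 rad); tube upright and square to the fixture (0.04 rad), flat on the base plate (2.5 mm), within 3 mm of its place in the corner, wide side along the long stop, at rest, held by the fingers and pressing each stop with 2 to 45 N through the last second (value of joint selector between 1.18899 and 1.42899 rad and contact force between the fingers and remote below 0.1 N and x of stub in the frame of seat between -0.003 and 0.003 m and y of stub in the frame of seat between -0.003 and 0.003 m and z of stub in the frame of seat between -0.0025 and 0.0025 m and angle between the x axis of stub and the x axis of seat, either way round below 0.04 rad and angle between stub's own z axis and vertical below 0.04 rad and contact force between stub and stop_long between 2 and 45 N and contact force between stub and stop_short between 2 and 45 N and contact force between the fingers and stub above 1 N and linear speed of stub below 0.01 m/s); the arm keeps its last pose, push and grip.
It fails at once if another thing on the bench is shifted by more than 30 mm (distance of any of round_stub, magnet_square, angle_offcut, hammer, brush, spray, tin, f_clamp from where it was at the start of the episode above 0.03 m).
It also fails if it takes over 72 s, if anything falls off the work surface, if the arm or the gripper's body presses on something with over 40 N, if the wrist force passes 120 N, or if a joint passes its speed limit or range.

ROBOT

A 6-joint arm with a two-finger parallel gripper is mounted at the origin on the work surface. World frame = base frame: x ahead of the robot, y to its left, z up, the work surface at z = 0. Lengths are in m, angles in rad, forces in N, time in s.
With the tool pointing down it reaches from about 0.35 to 0.775 m from the base axis. Payload 5.5 kg.
Tool frame: the origin (TCP) lies midway between the tips of the shut fingers; the grasp point (between the pads) lies 19 mm behind it; z points along the fingers, y is the line along which they close (so a half turn about z gives the same grasp; the last joint's range is limited). The gripper opens to 85 mm and grips with 20 to 120 N. Pads are 22 mm wide; open, the fingers measure 114 mm over their backs; the gripper's body (76 mm by 85 mm) begins 54 mm behind the grasp point. The pads swing forward as they close: fully open they stand 13 mm farther back than shut.
Start: joints at [1.03, 0.313, 0.046, 1.304, 0, 1.431], TCP at [0.224, 0.529, 0.231] pointing down, gripper open.
Joint ranges: [-2.76, 2.76], [-0.86, 1.69], [-1.03, 1.26], [-2.2, 2.34], [-1.47, 1.5], [-3.14, 3.14]. Speed limits (rad/s): [2.57, 2.57, 3.14, 3.14, 3.14, 3.14].

INTERFACE

Orientations are given as a unit quaternion [w, x, y, z].
In Python, from workcell import env gives the robot as it stands. The module is installed in compiled form; this text tells all that it offers.
- The arm moves only by the tool servo_tool, never from a script. Its argument "increments" is a list of rows, each an object of numbers: "grip": the closure, from 0 (fully open) to 1 (shut); "x", "y", "z": the shift along the tool's x, y, z in mm; "roll": the turn about the tool's z in degrees. In form: [{"grip": .., "x": .., "y": .., "z": .., "roll": ..}, ...]. A call has 1 to 5 rows; each row shifts and turns the commanded pose from where the row before left it, along the tool's axes as they then stand; what a row does not reach is not made up. A row lasts 1/12 s, in which the tool goes at most 41.7 mm and 7.16 degrees, less where a joint would pass 70% of its speed; a pose out of reach is approached as far as the arm can. A call is refused whole if a number of a shift passes 41.7 or a number of a turn 7.16, either way. A call with a gripper value outside its range is refused whole. The fingers move at their own pace and stop on an object; "grip_force" is the grip in N (left out, the last holds). Time passes only in rows, so rows that do not move let the fingers close. It gives the time, the measured TCP pose, the force, the opening and the grip force at its end, in the units of the state.
- env.get_state(): the state, without advancing time (a new reading comes with each control period).
- env.read_camera(name): name is "scene" or "top"; returns the picture (400x640x3 uint8, red, green, blue); there is no depth.
- env.get_calibration(name): a dict with "vertical_fov" (degrees; the focal length in pixels is half the picture's height over the tangent of half this angle, whatever the lens; pixels are square), "cx", "cy" (the principal point, pixels), "rvec" (rotation vector, rad) and "tvec" (3), from world to camera coordinates, as OpenCV has them. Camera axes: x right, y down, z forward; pixel columns grow to the right and rows downward; lengths in m; the calibration is good to about 2 mm. A picture is of the moment at which its call begins. get_calibration takes no time and is no camera call.
- env.hand_in(): hands the job in; it is judged then, once.
The state is a dict: "clock": time; "joint_pos": joint angles; "qvel": joint speeds; "tau": joint torques, N m; "tcp_pos": TCP position; "orientation": TCP orientation; "wrist_force": force on the tool from outside, world axes, zero at the start; "ft_torque": the same for the moment, N m; "finger_gap": finger opening in m; "grip_force": force on a finger pad.
Only numpy, scipy, OpenCV 4.12 (cv2) and the standard library are available. Lean on these libraries where they do the work, as an engineer would, in place of code of your own. Each camera call takes 0.05 s, during which the arm holds its last target. There are 200 camera calls.

## Working session

There is one attempt and no reset: what is moved stays moved. The work goes in short steps, Python scripts to look and compute and a tool call to move; the robot and the scene stay as the last step left them, time stands still between calls to the robot, and variables do not carry over. Pictures are saved under pics/ and viewed, at most 10 in all, crops included, and the job is handed in when it is done.

Besides the shell and the picture viewer there is one more tool, called after ">>>" by a JSON object that holds its "method" and its "body", one argument or row to a line. servo_tool: Moves the arm, as the interface text tells. Its arguments: {"type":"object","properties":{"increments":{"type":"array"},"grip_force":{"type":"number"}},"required":["increments"]}

```bash
mkdir -p pics; ls
python3 - <<'E'
from workcell import env
import cv2
for n in("scene","top"):
    cv2.imwrite(f"pics/{n}0.png",env.read_camera(n)[:,:,::-1]); print(env.get_calibration(n))
print(env.get_state())
E
```

```text
pics
{'vertical_fov': 51.30267141369472, 'cx': 319.8184835517197, 'cy': 196.3181519748756, 'rvec': array([ 1.65008707,  2.06222888, -0.69052699]), 'tvec': array([ 0.11481316, -0.35196499,  1.59645414])}
{'vertical_fov': 44.835371420769896, 'cx': 320.2839700624281, 'cy': 197.33302191463343, 'rvec': array([ 2.15195298, -2.10790463,  0.17456714]), 'tvec': array([-0.01108   ,  0.51771488,  1.48751943])}
{'clock': 0.1, 'joint_pos': array([1.03039234e+00, 3.13940142e-01, 4.51022868e-02, 1.30361765e+00,
       2.18053581e-05, 1.43118780e+00]), 'qvel': array([ 0.00016625, -0.00281279,  0.0041977 ,  0.00017152, -0.00149754,
       -0.00094062]), 'tau': array([ 3.38839265e-03, -4.81725669e+01,  2.99243027e+01,  1.27073590e-02,
       -7.88849707e-05,  3.01817136e-05]), 'tcp_pos': array([0.22410656, 0.52903286, 0.23049358]), 'orientation': array([-2.86940831e-04,  1.99059056e-01,  9.79987145e-01, -7.78461730e-04]), 'wrist_force': array([0.05915768, 0.94700695, 0.64718841]), 'ft_torque': array([-0.02196294,  0.02633425, -0.01087311]), 'grip_force': 0.0, 'finger_gap': 0.08543335049823267}
```

View pics/top0.png

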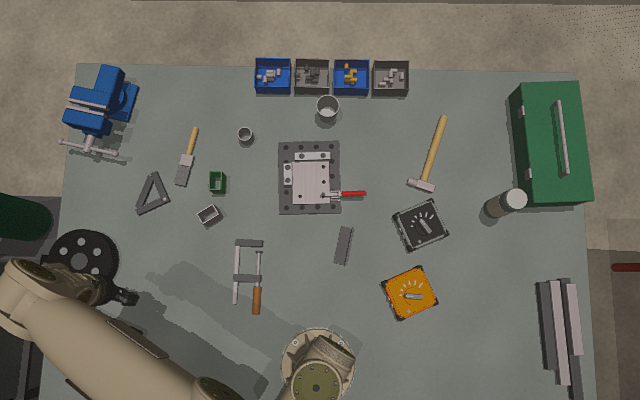

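View pics/scene0.png

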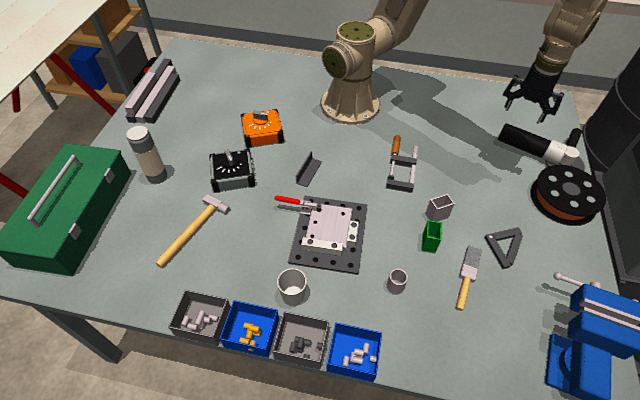

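Candidates in top view: open rectangular tubes: grey (208,214) vs green (217,182); the grey one is bare steel, so it is the stub. Remotes: black panel/grey box (420,225) vs orange (409,293); the former is meant. I'll confirm with an enlarged crop, rectified to world planes.

```bash
cat > h.py <<'E'
import numpy as np, cv2
from workcell import env
def cam(n):
    c=env.get_calibration(n); f=200/np.tan(np.radians(c['vertical_fov'])/2)
    K=np.array([[f,0,c['cx']],[0,f,c['cy']],[0,0,1]]); return K,np.array(c['rvec']),np.array(c['tvec'])
def proj(n,P):
    K,r,t=cam(n); return cv2.projectPoints(np.float64(P).reshape(-1,1,3),r,t,K,None)[0][:,0]
def back(n,u,v,z):
    K,r,t=cam(n); R=cv2.Rodrigues(r)[0]; d=R.T@np.linalg.inv(K)@[u,v,1]; o=-R.T@t
    return o+d*(z-o[2])/d[2]
def ortho(n,img,x,y,z,s,W,H):
    # image right = -y, up = +x ; s px per m, centre x,y
    g=np.array([[0,0],[W,0],[W,H],[0,H]],float)
    P=np.c_[x-(g[:,1]-H/2)/s, y-(g[:,0]-W/2)/s, np.full(4,z)]
    M=cv2.getPerspectiveTransform(np.float32(g),np.float32(proj(n,P)))
    return cv2.warpPerspective(img,M,(W,H),flags=cv2.INTER_CUBIC|cv2.WARP_INVERSE_MAP)
def tile(n,img,x,y,z,s=2000,W=400,H=300,step=.02):
    o=ortho(n,img,x,y,z,s,W,H)
    for k in range(-5,6):
        X=round(x/step)*step+k*step; Y=round(y/step)*step+k*step
        v=int(H/2-(X-x)*s); u=int(W/2-(Y-y)*s)
        if 0<=v<H: cv2.line(o,(0,v),(8,v),(0,0,255),1); cv2.putText(o,f"{X:.2f}",(10,v+4),0,.35,(0,0,255),1)
        if 0<=u<W: cv2.line(o,(u,H-8),(u,H),(0,0,255),1); cv2.putText(o,f"{Y:.2f}",(u-12,H-10),0,.35,(0,0,255),1)
    return o
E
python3 - <<'E'
from h import *
t=cv2.imread('pics/top0.png'); s=cv2.imread('pics/scene0.png')
r=back('top',420,225,.055); st=back('top',208,214,.075); j=back('top',310,175,.042)
print(r,st,j)
print(proj('scene',[r,st,j]).round(0))
a=np.vstack([np.hstack([tile('top',t,*r),tile('top',t,*st,s=3000)]),np.hstack([tile('top',t,*j),tile('scene',s,*r)])])
cv2.imwrite('pics/crop1.png',a)
E
```

```text
[ 0.435155   -0.31163626  0.055     ] [0.45345049 0.34395744 0.075     ] [0.58974537 0.03395035 0.042     ]
[[231. 164.]
 [440. 201.]
 [327. 226.]]
```

View pics/crop1.png

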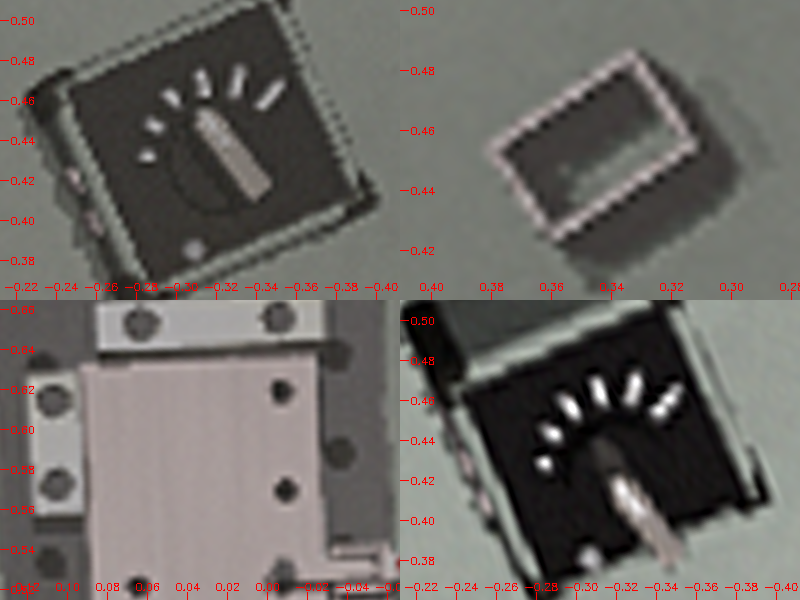

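The crop confirms the bare-grey tube (208,214) and the grey-box remote (420,225). The ticks run from shortest at left to longest at right, and the arrow is near tick 3. Next I'll refine the poses with an edge fit in both cameras.

```bash
cat > fit.py <<'E'
from h import *
from scipy.optimize import minimize
from scipy.ndimage import map_coordinates
def grad(img,b):
    g=cv2.GaussianBlur(img,(0,0),b).astype(float)
    return np.sqrt(sum(cv2.Scharr(g[:,:,k],cv2.CV_64F,1,0)**2+cv2.Scharr(g[:,:,k],cv2.CV_64F,0,1)**2 for k in range(3)))**.5
def seg(a,b,z,n=40): return np.c_[np.linspace(a,b,n),np.full(n,z)]
def rect(w,h,z,m=.9):
    w/=2;h/=2;return np.vstack([seg((-w*m,s*h),(w*m,s*h),z) for s in(1,-1)]+[seg((s*w,-h*m),(s*w,h*m),z) for s in(1,-1)])
def place(L,p):
    c,s=np.cos(p[2]),np.sin(p[2]); return np.c_[p[0]+c*L[:,0]-s*L[:,1],p[1]+s*L[:,0]+c*L[:,1],L[:,2]]
def fit(model,p0,imgs,sc=(.004,.004,.06,.15)):
    p=np.array(p0,float)
    for b in(2.,.8):
        G={n:grad(i,b) for n,i in imgs.items()}
        def f(q):
            P=model(q); return -sum(map_coordinates(G[n],proj(n,P)[:,::-1].T,order=1).mean() for n in G)
        best=min((minimize(f,p,method='Nelder-Mead',options=dict(initial_simplex=np.vstack([p]+[p+s*k*np.eye(len(p))[i]*sc[i] for i in range(len(p))]),xatol=1e-5)) for s in(1,-1) for k in(1,.4)),key=lambda r:r.fun); p=best.x
    return p,best.fun
def stubm(z0): return lambda q: place(np.vstack([rect(.04,.06,z0+.075),rect(.032,.052,z0+.075)]),q)
J=np.vstack([seg((-.07,-.02),(-.07,.055),.02),seg((-.04,-.06),(.065,-.06),.02),seg((.07,-.04),(.07,.05),.042),seg((.095,-.04),(.095,.05),.042),seg((.0,.06),(.06,.06),.042),seg((.0,.085),(.06,.085),.042)])
def barm(q):
    B=np.vstack([seg((-.022,s*.007),(.016,s*.007),.088) for s in(1,-1)]+[seg((-.025,-.006),(-.025,.006),.088,15)]); return place(B,q)
def remm(q): return place(rect(.125,.13,.055,.7),q)
E
python3 - <<'E'
from fit import *
I={n:cv2.imread(f'pics/{n}0.png') for n in('top','scene')}
D=np.degrees
b0=back('top',*proj('top',[(.4352-.002,-.3116-.016,.055)])[0],.088)
for nm,m,p0 in(('stub',stubm(0),(.4545,.3461,.6)),('base',lambda q:place(J,q),(.571,.034,.035)),('remote',remm,(.438,-.317,.40)),('bar',barm,(b0[0],b0[1],.69))):
    for s in(['top'],['scene'],['top','scene']):
        p,v=fit(m,p0,{k:I[k] for k in s}); print(nm,s,p[:2].round(4),D(p[2]).round(1),round(v,1))
E
```

```text
stub ['top'] [0.4544 0.3428] 32.4 -32.3
stub ['scene'] [0.4558 0.3486] 33.1 -38.9Traceback (most recent call last):
  File "<stdin>", line 7, in <module>
  File "fit.py", line 18, in fit
    best=min((minimize(f,p,method='Nelder-Mead',options=dict(initial_simplex=np.vstack([p]+[p+s*k*np.eye(len(p))[i]*sc[i] for i in range(len(p))]),xatol=1e-5)) for s in(1,-1) for k in(1,.4)),key=lambda r:r.fun); p=best.x
  File "fit.py", line 18, in <genexpr>
    best=min((minimize(f,p,method='Nelder-Mead',options=dict(initial_simplex=np.vstack([p]+[p+s*k*np.eye(len(p))[i]*sc[i] for i in range(len(p))]),xatol=1e-5)) for s in(1,-1) for k in(1,.4)),key=lambda r:r.fun); p=best.x
              ~~~~~~~~^^^^^^^^^^^^^^^^^^^^^^^^^^^^^^^^^^^^^^^^^^^^^^^^^^^^^^^^^^^^^^^^^^^^^^^^^^^^^^^^^^^^^^^^^^^^^^^^^^^^^^^^^^^^^^^^^^^^^^^^^^^^^^^^^^^^^^^^^
    res = _minimize_neldermead(fun, x0, args, callback, bounds=bounds,
                               **options)
    fxr = func(xr)
    fx = function(np.copy(x), *(wrapper_args + args))
  File "fit.py", line 17, in f
    P=model(q); return -sum(map_coordinates(G[n],proj(n,P)[:,::-1].T,order=1).mean() for n in G)
                        ~~~^^^^^^^^^^^^^^^^^^^^^^^^^^^^^^^^^^^^^^^^^^^^^^^^^^^^^^^^^^^^^^^^^^^^^
  File "fit.py", line 17, in <genexpr>
    P=model(q); return -sum(map_coordinates(G[n],proj(n,P)[:,::-1].T,order=1).mean() for n in G)
                                                 ~~~~^^^^^
  File "h.py", line 7, in proj
    K,r,t=cam(n); return cv2.projectPoints(np.float64(P).reshape(-1,1,3),r,t,K,None)[0][:,0]
          ~~~^^^
  File "h.py", line 4, in cam
    c=env.get_calibration(n); f=200/np.tan(np.radians(c['vertical_fov'])/2)
ValueError: time passes only in moves, steps and waits
```

```bash
sed -i 's/^def cam/from functools import cache\n@cache\ndef cam/' h.py
cat > run.py <<'E'
from fit import *
I={n:cv2.imread(f'pics/{n}0.png') for n in('top','scene')}
D=np.degrees
b0=back('top',*proj('top',[(.4352-.002,-.3116-.016,.055)])[0],.088)
for nm,m,p0 in(('stub',stubm(0),(.4545,.3461,.6)),('base',lambda q:place(J,q),(.571,.034,.035)),('remote',remm,(.438,-.317,.40)),('bar',barm,(b0[0],b0[1],.69))):
    for s in(['top'],['scene'],['top','scene']):
        p,v=fit(m,p0,{k:I[k] for k in s}); print(nm,s,p[:2].round(4),D(p[2]).round(1),round(v,1))
E
python3 run.py
python3 - <<'E'
from h import *
# straightness of bench edges -> lens distortion ; tcp check
for n in('top','scene'):
    print(proj(n,[(0,0,0),(.8,0,0),(.2241,.529,.2305)]).round(1))
E
```

```text
stub ['top'] [0.4544 0.3428] 32.4 -32.3
stub ['scene'] [0.4558 0.3486] 33.1 -38.9
stub ['top', 'scene'] [0.4533 0.3462] 33.6 -68.5
base ['top'] [0.5725 0.0344] 2.1 -36.9
base ['scene'] [0.5688 0.0365] 2.3 -42.9
base ['top', 'scene'] [0.5707 0.0353] 2.4 -75.9
remote ['top'] [ 0.429  -0.3096] 22.9 -28.0
remote ['scene'] [ 0.4383 -0.3046] 24.6 -40.9
remote ['top', 'scene'] [ 0.4283 -0.3092] 23.5 -62.4
bar ['top'] [ 0.4313 -0.3193] 37.1 -38.9
bar ['scene'] [ 0.4363 -0.3128] 34.9 -45.9
bar ['top', 'scene'] [ 0.4351 -0.315 ] 37.6 -81.6
[[316.7 366.1]
 [322.  116.5]
 [120.7 289.4]]
[[349.8 104.5]
 [298.2 295.6]
 [520.4 119.2]]
```

Run:
```python
from h import *
t=cv2.imread('pics/top0.png'); g=cv2.GaussianBlur(cv2.cvtColor(t,6),(0,0),1).astype(float)
d=np.abs(np.diff(t.astype(float),axis=0)).sum(2)
pts=[]
for c in list(range(150,245,10))+list(range(415,500,10)):
    col=cv2.GaussianBlur(d,(5,5),1)[50:85,c]; r=50+np.sum(np.arange(35)*col**4)/np.sum(col**4); pts.append((c,round(r,1)))
print(pts)
s=cv2.imread('pics/scene0.png'); d=cv2.GaussianBlur(np.abs(np.diff(s.astype(float),axis=0)).sum(2),(5,5),1)
# front bench edge in scene
p=[]
for c in range(180,540,30):
    col=d[:,c]; r0=int(310+(c-180)*.28); w=col[r0-25:min(r0+40,398)]; p.append((c,r0-25+int(w.argmax())))
print(p)
```

```text
[(150, np.float64(63.5)), (160, np.float64(63.1)), (170, np.float64(64.5)), (180, np.float64(64.7)), (190, np.float64(64.2)), (200, np.float64(64.8)), (210, np.float64(63.7)), (220, np.float64(64.1)), (230, np.float64(65.2)), (240, np.float64(65.3)), (415, np.float64(67.2)), (425, np.float64(67.9)), (435, np.float64(68.9)), (445, np.float64(69.1)), (455, np.float64(68.4)), (465, np.float64(68.1)), (475, np.float64(68.2)), (485, np.float64(66.6)), (495, np.float64(68.4))]
[(180, 329), (210, 336), (240, 342), (270, 358), (300, 357), (330, 364), (360, 363), (390, 386), (420, 393), (450, 397), (480, 370), (510, 393)]
```

>>> {"method": "servo_tool", "body": {
  "increments": [
    {"grip": 0,"z": -40}
  ]
}}

```text
invalid input at $.increments[0]: expected keys grip, x, y, z, roll
```

>>> {"method": "servo_tool", "body": {
  "increments": [
    {"grip": 0,"x": -40.3,"y": 3.1,"z": 0,"roll": 4.6},
    {"grip": 0,"x": -40.3,"y": 3.1,"z": 0,"roll": 4.6},
    {"grip": 0,"x": -40.3,"y": 3.1,"z": 0,"roll": 4.6},
    {"grip": 0,"x": -40.3,"y": 3.1,"z": 0,"roll": 4.6},
    {"grip": 0,"x": -40.3,"y": 3.1,"z": 0,"roll": 4.6}
  ],
  "grip_force": 40
}}

```text
clock: 0.52
tcp_pos: [0.4035, 0.4351, 0.2307]
orientation: [-0.0, 0.392, 0.92, -0.0]
wrist_force: [0.8, 0.2, 0.9]
finger_gap: 0.0854
grip_force: 0.0
```

>>> {"method": "servo_tool", "body": {
  "increments": [
    {"grip": 0,"x": -40.3,"y": 3.1,"z": 0,"roll": 4.6},
    {"grip": 0,"x": -40.3,"y": 3.1,"z": 0,"roll": 4.6},
    {"grip": 0,"x": -40.3,"y": 3.1,"z": 0,"roll": 4.6},
    {"grip": 0,"x": -40.3,"y": 3.1,"z": 0,"roll": 4.6},
    {"grip": 0,"x": -40.3,"y": 3.1,"z": 0,"roll": 4.6}
  ]
}}

```text
clock: 0.93
tcp_pos: [0.5302, 0.2787, 0.2306]
orientation: [-0.0, 0.568, 0.823, -0.0]
wrist_force: [1.0, 0.8, 0.5]
finger_gap: 0.0858
grip_force: 0.0
```

>>> {"method": "servo_tool", "body": {
  "increments": [
    {"grip": 0,"x": -40.3,"y": 3.1,"z": 0,"roll": 4.6},
    {"grip": 0,"x": -40.3,"y": 3.1,"z": 0,"roll": 4.6},
    {"grip": 0,"x": -40.3,"y": 3.1,"z": 0,"roll": 4.6},
    {"grip": 0,"x": -40.3,"y": 3.1,"z": 0,"roll": 4.6},
    {"grip": 0,"x": -40.3,"y": 3.1,"z": 0,"roll": 4.6}
  ]
}}

```text
clock: 1.35
tcp_pos: [0.5856, 0.0856, 0.2306]
orientation: [-0.0, 0.721, 0.693, -0.0]
wrist_force: [0.8, -0.7, 0.5]
finger_gap: 0.0858
grip_force: 0.0
```

>>> {"method": "servo_tool", "body": {
  "increments": [
    {"grip": 0,"x": -40.3,"y": 3.1,"z": 0,"roll": 4.6},
    {"grip": 0,"x": -40.3,"y": 3.1,"z": 0,"roll": 4.6},
    {"grip": 0,"x": -40.3,"y": 3.1,"z": 0,"roll": 4.6},
    {"grip": 0,"x": -40.3,"y": 3.1,"z": 0,"roll": 4.6},
    {"grip": 0,"x": -40.3,"y": 3.1,"z": 0,"roll": 4.6}
  ]
}}

```text
clock: 1.77
tcp_pos: [0.5611, -0.1138, 0.2306]
orientation: [-0.0, 0.844, 0.536, -0.0]
wrist_force: [1.4, 0.1, 0.4]
finger_gap: 0.0854
grip_force: 0.0
```

>>> {"method": "servo_tool", "body": {
  "increments": [
    {"grip": 0,"x": -40.3,"y": 3.1,"z": 0,"roll": 4.6},
    {"grip": 0,"x": -40.3,"y": 3.1,"z": 0,"roll": 4.6},
    {"grip": 0,"x": -40.3,"y": 3.1,"z": 0,"roll": 4.6},
    {"grip": 0,"x": -40.3,"y": 3.1,"z": 0,"roll": 4.6},
    {"grip": 0,"x": -40.3,"y": 3.1,"z": 0,"roll": 4.6}
  ]
}}

```text
clock: 2.18
tcp_pos: [0.4607, -0.2878, 0.2307]
orientation: [-0.0, 0.934, 0.357, -0.0]
wrist_force: [0.7, -0.3, -0.5]
finger_gap: 0.0855
grip_force: 0.0
```

>>> {"method": "servo_tool", "body": {
  "increments": [
    {"grip": 0,"x": -40.3,"y": 3.1,"z": 30,"roll": 4.6},
    {"grip": 0,"x": 0,"y": 0,"z": 40,"roll": 0},
    {"grip": 0,"x": 0,"y": 0,"z": 30,"roll": 0},
    {"grip": 0,"x": 0,"y": 0,"z": 0,"roll": 0}
  ]
}}

```text
clock: 2.52
tcp_pos: [0.4345, -0.3078, 0.1301]
orientation: [-0.005, 0.947, 0.32, -0.003]
wrist_force: [-2.3, 0.9, -0.2]
finger_gap: 0.0854
grip_force: 0.0
```

Run:
```python
from h import *
s=env.get_state(); p=s['tcp_pos']; q=s['orientation']; print(p,q,s['clock'],s['joint_pos'])
T=env.read_camera('top')[:,:,::-1].copy(); S=env.read_camera('scene')[:,:,::-1].copy()
cv2.imwrite('pics/top1.png',T); cv2.imwrite('pics/scene1.png',S)
o=[]
for n,i in(('top',T),('scene',S)):
    c=proj(n,[p])[0]; print(n,c)
    x,y=(int(c[0])-40,int(c[1])-60); 
    z=cv2.resize(i[y:y+100,x:x+66],None,fx=6,fy=6,interpolation=2)
    uv=((c-[x,y]+.5)*6).astype(int); cv2.drawMarker(z,tuple(map(int,uv)),(0,0,255),0,12,1); o.append(z)
cv2.imwrite('pics/crop2.png',np.hstack(o))
```

```text
[ 0.4345383  -0.30776416  0.13012568] [-0.0052073   0.94742963  0.31991108 -0.00262421] 2.5167 [-7.67129217e-01  2.93524516e-01 -2.35647804e-01  1.05328566e+00
  1.30896898e-04  1.72317992e+00]
top [423.74059279 222.31298531]
scene [228.71160275 147.44552069]
```

View pics/crop2.png

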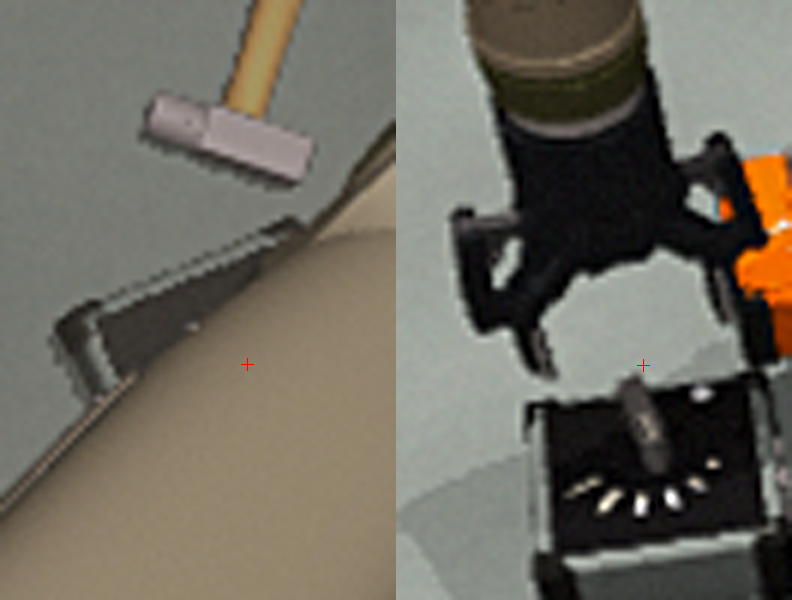

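The scene crop shows the gripper above the bar, fingertip midpoint at crop (645,370) and bar from (630,380) to its nose at (657,468). The remote's top view is blocked by the arm. I'll let it settle, then read the pose.

>>> {"method": "servo_tool", "body": {
  "increments": [
    {"grip": 0,"x": 0,"y": 0,"z": 0,"roll": 0},
    {"grip": 0.4,"x": 0,"y": 0,"z": 0,"roll": 0}
  ]
}}

```text
clock: 2.78
tcp_pos: [0.4404, -0.3111, 0.1388]
orientation: [0.002, 0.947, 0.321, 0.001]
wrist_force: [0.8, -0.6, -0.6]
finger_gap: 0.0759
grip_force: 0.0
```

>>> {"method": "servo_tool", "body": {
  "increments": [
    {"grip": 0.4,"x": -8,"y": 0,"z": 20,"roll": 0},
    {"grip": 0.4,"x": 0,"y": 0,"z": 25,"roll": 0},
    {"grip": 0.4,"x": 0,"y": 0,"z": 20,"roll": 0},
    {"grip": 0.4,"x": 0,"y": 0,"z": 6,"roll": 0},
    {"grip": 0.4,"x": 0,"y": 0,"z": 0,"roll": 0}
  ]
}}

```text
clock: 3.2
tcp_pos: [0.4325, -0.3147, 0.0653]
orientation: [-0.0, 0.947, 0.321, -0.0]
wrist_force: [-1.0, -0.0, 0.2]
finger_gap: 0.0513
grip_force: 0.0
```

>>> {"method": "servo_tool", "body": {
  "increments": [
    {"grip": 0.6,"x": 0,"y": 0,"z": 0,"roll": 0},
    {"grip": 0.7,"x": 0,"y": 0,"z": 0,"roll": 0},
    {"grip": 0.7,"x": 0,"y": 0,"z": 0,"roll": 0}
  ]
}}

```text
clock: 3.45
tcp_pos: [0.4336, -0.3161, 0.0672]
orientation: [0.001, 0.947, 0.321, 0.001]
wrist_force: [-0.0, 0.8, 0.3]
finger_gap: 0.0254
grip_force: 0.0
```

>>> {"method": "servo_tool", "body": {
  "increments": [
    {"grip": 0.78,"x": 0,"y": 0,"z": 0,"roll": 0},
    {"grip": 0.83,"x": 0,"y": 0,"z": 0,"roll": 0},
    {"grip": 0.83,"x": 0,"y": 0,"z": 0,"roll": 0}
  ],
  "grip_force": 30
}}

```text
clock: 3.7
tcp_pos: [0.4327, -0.3154, 0.0659]
orientation: [0.0, 0.947, 0.321, 0.0]
wrist_force: [0.5, 0.5, -0.2]
finger_gap: 0.0149
grip_force: 0.3
```

>>> {"method": "servo_tool", "body": {
  "increments": [
    {"grip": 0.9,"x": 0,"y": 0,"z": 0,"roll": 0},
    {"grip": 1,"x": 0,"y": 0,"z": 0,"roll": 0},
    {"grip": 1,"x": 0,"y": 0,"z": 0,"roll": 0}
  ]
}}

```text
clock: 3.95
tcp_pos: [0.4328, -0.3155, 0.066]
orientation: [0.0, 0.947, 0.321, 0.0]
wrist_force: [0.4, 0.0, 4.8]
finger_gap: 0.0133
grip_force: 30.7
```

>>> {"method": "servo_tool", "body": {
  "increments": [
    {"grip": 1,"x": 0,"y": 0,"z": 0,"roll": 5},
    {"grip": 1,"x": 0,"y": 0,"z": 0,"roll": 5},
    {"grip": 1,"x": 0,"y": 0,"z": 0,"roll": 5},
    {"grip": 1,"x": 0,"y": 0,"z": 0,"roll": 5},
    {"grip": 1,"x": 0,"y": 0,"z": 0,"roll": 5}
  ],
  "grip_force": 50
}}

```text
clock: 4.37
tcp_pos: [0.4336, -0.3173, 0.0661]
orientation: [0.002, 0.994, 0.106, 0.001]
wrist_force: [0.6, -5.0, 0.0]
finger_gap: 0.0131
grip_force: 52.6
```

>>> {"method": "servo_tool", "body": {
  "increments": [
    {"grip": 1,"x": 0,"y": 0,"z": 0,"roll": 0.5},
    {"grip": 1,"x": 0,"y": 0,"z": 0,"roll": 0},
    {"grip": 1,"x": 0,"y": 0,"z": 0,"roll": 0}
  ]
}}

```text
clock: 4.62
tcp_pos: [0.4336, -0.3174, 0.0661]
orientation: [0.002, 0.995, 0.104, 0.001]
wrist_force: [1.7, -5.4, 0.1]
finger_gap: 0.0128
grip_force: 52.7
```

Run:
```python
from workcell import env
s=env.get_state(); print(s)
```

```text
{'clock': 4.6167, 'joint_pos': array([-7.80563020e-01,  3.46438056e-01, -3.33104671e-01,  8.86988226e-01,
       -1.22788439e-03,  2.15281129e+00]), 'qvel': array([ 0.00087778, -0.00061848, -0.00027586,  0.00128586,  0.00030626,
       -0.00107416]), 'tau': array([ 1.59751117e+00, -4.46180856e+01,  2.25701272e+01,  1.86178219e+00,
        6.55055400e-01,  2.49100209e-02]), 'tcp_pos': array([ 0.43361154, -0.31736333,  0.06610309]), 'orientation': array([2.03903214e-03, 9.94583220e-01, 1.03919645e-01, 8.76137623e-04]), 'wrist_force': array([ 1.74180326, -5.36489381,  0.06187836]), 'ft_torque': array([-0.88007741, -0.31231306,  0.01757346]), 'grip_force': 52.66399919986725, 'finger_gap': 0.012756845667872762}
```

>>> {"method": "servo_tool", "body": {
  "increments": [
    {"grip": 0.8,"x": 0,"y": 0,"z": 0,"roll": 0},
    {"grip": 0.5,"x": 0,"y": 0,"z": 0,"roll": 0},
    {"grip": 0.4,"x": 0,"y": 0,"z": 0,"roll": 0},
    {"grip": 0.3,"x": 0,"y": 0,"z": -20,"roll": 0},
    {"grip": 0,"x": 0,"y": 0,"z": -40,"roll": 0}
  ]
}}

```text
clock: 5.03
tcp_pos: [0.4292, -0.3118, 0.121]
orientation: [-0.005, 0.995, 0.104, -0.004]
wrist_force: [0.6, -0.9, -1.0]
finger_gap: 0.0647
grip_force: 0.0
```

>>> {"method": "servo_tool", "body": {
  "increments": [
    {"grip": 0,"x": 0,"y": 0,"z": -40,"roll": 0},
    {"grip": 0,"x": 0,"y": 0,"z": -40,"roll": 0},
    {"grip": 0,"x": 0,"y": 0,"z": -30,"roll": 0},
    {"grip": 0,"x": 0,"y": 0,"z": 0,"roll": 0}
  ]
}}

```text
clock: 5.37
tcp_pos: [0.4345, -0.317, 0.2422]
orientation: [0.004, 0.995, 0.104, 0.003]
wrist_force: [0.2, -0.1, -0.2]
finger_gap: 0.0853
grip_force: 0.0
```

>>> {"method": "servo_tool", "body": {
  "increments": [
    {"grip": 0,"x": 32.6,"y": -14,"z": 0,"roll": -5.07},
    {"grip": 0,"x": 32.6,"y": -14,"z": 0,"roll": -5.07},
    {"grip": 0,"x": 32.6,"y": -14,"z": 0,"roll": -5.07},
    {"grip": 0,"x": 32.6,"y": -14,"z": 0,"roll": -5.07},
    {"grip": 0,"x": 32.6,"y": -14,"z": 0,"roll": -5.07}
  ]
}}

```text
clock: 5.78
tcp_pos: [0.5569, -0.1887, 0.2342]
orientation: [-0.001, 0.947, 0.322, -0.0]
wrist_force: [1.0, -0.3, 0.3]
finger_gap: 0.0854
grip_force: 0.0
```

>>> {"method": "servo_tool", "body": {
  "increments": [
    {"grip": 0,"x": 32.6,"y": -14,"z": 0,"roll": -5.07},
    {"grip": 0,"x": 32.6,"y": -14,"z": 0,"roll": -5.07},
    {"grip": 0,"x": 32.6,"y": -14,"z": 0,"roll": -5.07},
    {"grip": 0,"x": 32.6,"y": -14,"z": 0,"roll": -5.07},
    {"grip": 0,"x": 32.6,"y": -14,"z": 0,"roll": -5.07}
  ]
}}

```text
clock: 6.2
tcp_pos: [0.6145, -0.0221, 0.234]
orientation: [-0.001, 0.853, 0.522, -0.001]
wrist_force: [1.8, -0.4, -0.1]
finger_gap: 0.0855
grip_force: 0.0
```

>>> {"method": "servo_tool", "body": {
  "increments": [
    {"grip": 0,"x": 32.6,"y": -14,"z": 0,"roll": -5.07},
    {"grip": 0,"x": 32.6,"y": -14,"z": 0,"roll": -5.07},
    {"grip": 0,"x": 32.6,"y": -14,"z": 0,"roll": -5.07},
    {"grip": 0,"x": 32.6,"y": -14,"z": 0,"roll": -5.07},
    {"grip": 0,"x": 32.6,"y": -14,"z": 0,"roll": -5.07}
  ]
}}

```text
clock: 6.62
tcp_pos: [0.5953, 0.1529, 0.2341]
orientation: [-0.001, 0.718, 0.696, -0.001]
wrist_force: [0.3, 0.0, -0.4]
finger_gap: 0.0852
grip_force: 0.0
```

>>> {"method": "servo_tool", "body": {
  "increments": [
    {"grip": 0,"x": 32.6,"y": -14,"z": 0,"roll": -5.07},
    {"grip": 0,"x": 32.6,"y": -14,"z": 0,"roll": -5.07},
    {"grip": 0,"x": 32.6,"y": -14,"z": 0,"roll": -5.07},
    {"grip": 0,"x": 32.6,"y": -14,"z": 0,"roll": -5.07},
    {"grip": 0,"x": 32.6,"y": -14,"z": 0,"roll": -5.07}
  ]
}}

```text
clock: 7.03
tcp_pos: [0.5029, 0.3028, 0.2341]
orientation: [-0.001, 0.547, 0.837, -0.001]
wrist_force: [0.0, 0.8, -0.8]
finger_gap: 0.0852
grip_force: 0.0
```

>>> {"method": "servo_tool", "body": {
  "increments": [
    {"grip": 0,"x": 32.6,"y": -14,"z": 0,"roll": -5.07},
    {"grip": 0,"x": 32.6,"y": -14,"z": 0,"roll": -5.07},
    {"grip": 0,"x": 0,"y": 0,"z": 20,"roll": 0},
    {"grip": 0,"x": 0,"y": 0,"z": 0,"roll": 0},
    {"grip": 0,"x": 0,"y": 0,"z": 0,"roll": 0}
  ]
}}

```text
clock: 7.45
tcp_pos: [0.4494, 0.3474, 0.214]
orientation: [-0.001, 0.473, 0.881, -0.002]
wrist_force: [0.3, 0.1, -0.2]
finger_gap: 0.0855
grip_force: 0.0
```

Run:
```python
from fit import *
s=env.get_state(); p=s['tcp_pos']; q=s['orientation']; print(p,q,s['clock'],s['wrist_force'])
T=env.read_camera('top')[:,:,::-1].copy(); S=env.read_camera('scene')[:,:,::-1].copy()
cv2.imwrite('pics/top2.png',T); cv2.imwrite('pics/scene2.png',S)
r=back('top',420,225,.055)
c=proj('scene',[p])[0]; x,y=int(c[0])-34,int(c[1])-45
z=cv2.resize(S[y:y+100,x:x+66],None,fx=6,fy=6,interpolation=2); uv=((c-[x,y]+.5)*6).astype(int); cv2.drawMarker(z,tuple(map(int,uv)),(0,0,255),0,12,1)
a=np.vstack([tile('top',T,*r),tile('scene',S,*r)])
cv2.imwrite('pics/crop3.png',np.hstack([a,z]))
p2,v=fit(barm,(.434,-.3165,.2),{'top':T,'scene':S}); print('bar',p2,np.degrees(p2[2]))
```

```text
[0.44941343 0.34737662 0.21401348] [-8.78619826e-04  4.73190709e-01  8.80958178e-01 -1.57144778e-03] 7.45 [ 0.28823736  0.09105776 -0.18377648]
bar [ 0.43294872 -0.31873954  0.23644706] 13.547418626877942
```

View pics/crop3.png

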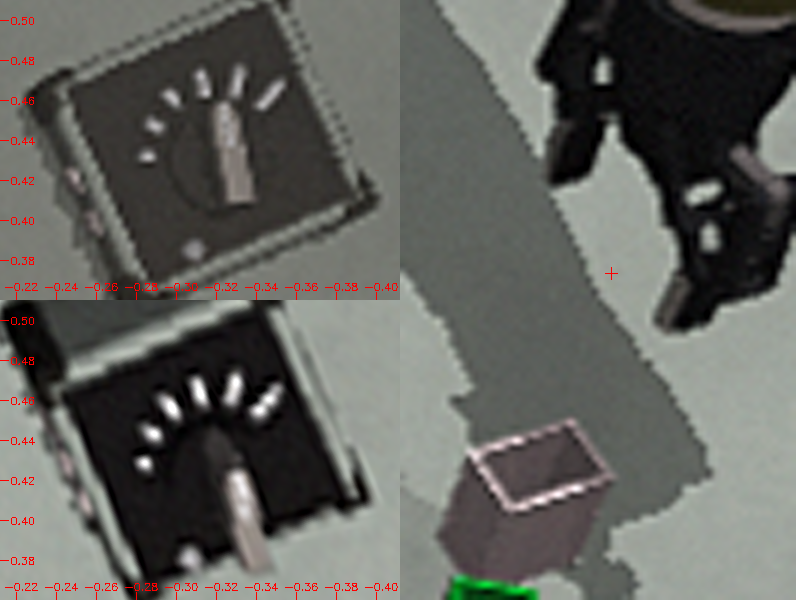

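The remote crop (top tile) shows the arrow nose at (222,100), tick 4 at (203,82). Correcting for the bar's parallax and with a turn of about 25°, that is step four. The tube stands below the gripper, aligned with it. Descending.

>>> {"method": "servo_tool", "body": {
  "increments": [
    {"grip": 0,"x": -4,"y": 3.5,"z": 35,"roll": 0},
    {"grip": 0,"x": 0,"y": 0,"z": 35,"roll": 0},
    {"grip": 0,"x": 0,"y": 0,"z": 35,"roll": 0},
    {"grip": 0,"x": 0,"y": 0,"z": 10,"roll": 0},
    {"grip": 0,"x": 0,"y": 0,"z": 0,"roll": 0}
  ]
}}

```text
clock: 7.97
tcp_pos: [0.4547, 0.3444, 0.0978]
orientation: [-0.002, 0.474, 0.88, -0.003]
wrist_force: [-0.4, 0.1, -0.2]
finger_gap: 0.0853
grip_force: 0.0
```

>>> {"method": "servo_tool", "body": {
  "increments": [
    {"grip": 0,"x": 0,"y": 0,"z": 20,"roll": 0},
    {"grip": 0,"x": 0,"y": 0,"z": 25,"roll": 0},
    {"grip": 0,"x": 0,"y": 0,"z": 20,"roll": 0},
    {"grip": 0.2,"x": 0,"y": 0,"z": 0,"roll": 0},
    {"grip": 0.3,"x": 0,"y": 0,"z": 0,"roll": 0}
  ]
}}

```text
clock: 8.38
tcp_pos: [0.4569, 0.3464, 0.0368]
orientation: [0.0, 0.474, 0.881, 0.0]
wrist_force: [0.9, 0.8, 0.5]
finger_gap: 0.0636
grip_force: 0.0
```

>>> {"method": "servo_tool", "body": {
  "increments": [
    {"grip": 0.4,"x": 0,"y": 0,"z": 2,"roll": 0},
    {"grip": 0.45,"x": 0,"y": 0,"z": 0,"roll": 0},
    {"grip": 0.5,"x": 0,"y": 0,"z": 0,"roll": 0},
    {"grip": 0.55,"x": 0,"y": 0,"z": 0,"roll": 0},
    {"grip": 0.6,"x": 0,"y": 0,"z": 0,"roll": 0}
  ],
  "grip_force": 30
}}

```text
clock: 8.8
tcp_pos: [0.4568, 0.3468, 0.0351]
orientation: [0.001, 0.473, 0.881, 0.001]
wrist_force: [-0.7, -0.6, 6.5]
finger_gap: 0.0396
grip_force: 31.0
```

>>> {"method": "servo_tool", "body": {
  "increments": [
    {"grip": 0.7,"x": 0,"y": 0,"z": 0,"roll": 0},
    {"grip": 0.8,"x": 0,"y": 0,"z": 0,"roll": 0},
    {"grip": 0.8,"x": 0,"y": 0,"z": 0,"roll": 0}
  ],
  "grip_force": 70
}}

```text
clock: 9.05
tcp_pos: [0.4569, 0.3468, 0.0352]
orientation: [0.001, 0.473, 0.881, 0.001]
wrist_force: [-0.9, -0.3, 6.1]
finger_gap: 0.0395
grip_force: 70.7
```

>>> {"method": "servo_tool", "body": {
  "increments": [
    {"grip": 0.8,"x": 0,"y": 0,"z": -15,"roll": 0},
    {"grip": 0.8,"x": 0,"y": 0,"z": -35,"roll": 0},
    {"grip": 0.8,"x": 0,"y": 0,"z": -35,"roll": 0},
    {"grip": 0.8,"x": 0,"y": 0,"z": -35,"roll": 0},
    {"grip": 0.8,"x": 0,"y": 0,"z": -10,"roll": 0}
  ]
}}

```text
clock: 9.47
tcp_pos: [0.4581, 0.3477, 0.1692]
orientation: [0.002, 0.473, 0.881, 0.003]
wrist_force: [1.0, 0.2, -2.8]
finger_gap: 0.0393
grip_force: 71.7
```

>>> {"method": "servo_tool", "body": {
  "increments": [
    {"grip": 0.8,"x": -33.3,"y": 3.6,"z": 0,"roll": 3.12},
    {"grip": 0.8,"x": -33.3,"y": 3.6,"z": 0,"roll": 3.12},
    {"grip": 0.8,"x": -33.3,"y": 3.6,"z": 0,"roll": 3.12},
    {"grip": 0.8,"x": -33.3,"y": 3.6,"z": 0,"roll": 3.12},
    {"grip": 0.8,"x": -33.3,"y": 3.6,"z": 0,"roll": 3.12}
  ]
}}

```text
clock: 9.88
tcp_pos: [0.5482, 0.2057, 0.1624]
orientation: [-0.0, 0.589, 0.808, -0.0]
wrist_force: [0.9, 0.6, -2.6]
finger_gap: 0.0392
grip_force: 71.5
```

>>> {"method": "servo_tool", "body": {
  "increments": [
    {"grip": 0.8,"x": -33.3,"y": 3.6,"z": 0,"roll": 3.12},
    {"grip": 0.8,"x": -33.3,"y": 3.6,"z": 0,"roll": 3.12},
    {"grip": 0.8,"x": -33.3,"y": 3.6,"z": 0,"roll": 3.12},
    {"grip": 0.8,"x": -33.3,"y": 3.6,"z": 0,"roll": 3.12},
    {"grip": 0.8,"x": -33.3,"y": 3.6,"z": 0,"roll": 3.12}
  ]
}}

```text
clock: 10.3
tcp_pos: [0.5989, 0.0464, 0.1622]
orientation: [-0.001, 0.694, 0.72, -0.0]
wrist_force: [0.1, 0.2, -3.2]
finger_gap: 0.0396
grip_force: 71.4
```

>>> {"method": "servo_tool", "body": {
  "increments": [
    {"grip": 0.8,"x": 0,"y": 0,"z": 0,"roll": 0},
    {"grip": 0.8,"x": 0,"y": 0,"z": 0,"roll": 0}
  ]
}}

```text
clock: 10.47
tcp_pos: [0.5987, 0.046, 0.1622]
orientation: [-0.001, 0.694, 0.72, -0.0]
wrist_force: [0.2, 0.3, -3.0]
finger_gap: 0.0393
grip_force: 71.4
```

Run:
```python
from fit import *
s=env.get_state(); p=s['tcp_pos']; q=s['orientation']; print(p,q,s['clock'],s['wrist_force'],s['ft_torque'])
S=env.read_camera('scene')[:,:,::-1].copy(); T=env.read_camera('top')[:,:,::-1].copy()
cv2.imwrite('pics/top3.png',T); cv2.imwrite('pics/scene3.png',S)
c=proj('scene',[p])[0]; x,y=int(c[0])-60,int(c[1])-40
z=cv2.resize(S[y:y+100,x:x+130],None,fx=6,fy=6,interpolation=2); uv=((c-[x,y]+.5)*6).astype(int); cv2.drawMarker(z,tuple(map(int,uv)),(0,0,255),0,12,1)
# predicted outline of tube underside / seat footprint
z0=p[2]-.0352
def draw(P,col):
    u=((proj('scene',P)-[x,y]+.5)*6).astype(np.int32); cv2.polylines(z,[u.reshape(-1,1,2)],True,col,1)
a=2*np.arctan2(q[1],q[2])
yaw=np.pi/2-a; print('yaw',np.degrees(yaw))
R4=np.array([[-.02,-.03],[.02,-.03],[.02,.03],[-.02,.03]])
draw(place(np.c_[R4,np.full(4,z0)],(p[0],p[1],yaw)),(0,255,0))
draw(place(np.c_[R4,np.full(4,.02)],(.6195,.0673,.040)),(255,0,0))
cv2.imwrite('pics/crop4.png',z)
```

```text
[0.5987189  0.04600389 0.16219237] [-7.41181470e-04  6.94156112e-01  7.19823940e-01 -4.88993380e-04] 10.4667 [ 0.1614528   0.28943407 -3.02274391] [ 0.01115487 -0.04350866 -0.03742464]
yaw 2.079939795465159
```

View pics/crop4.png

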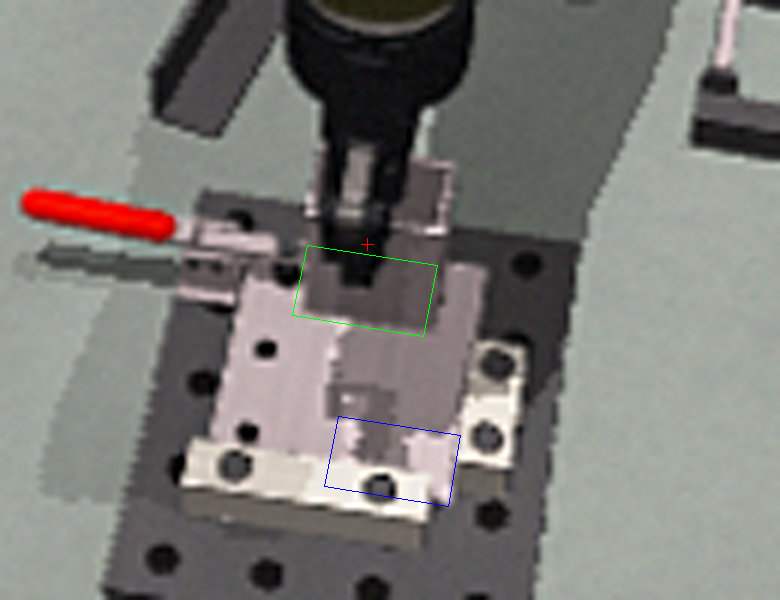

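The scene crop shows the tube hanging level, bottom edge at about crop (300..437, 330). That is about 4 mm towards +y of the TCP. The corner footprint (blue) agrees with both stops. Lowering.

>>> {"method": "servo_tool", "body": {
  "increments": [
    {"grip": 0.8,"x": 0,"y": 0,"z": 25,"roll": 0},
    {"grip": 0.8,"x": 0,"y": 0,"z": 30,"roll": 0},
    {"grip": 0.8,"x": 0,"y": 0,"z": 25,"roll": 0},
    {"grip": 0.8,"x": 0,"y": 0,"z": 15,"roll": 0},
    {"grip": 0.8,"x": 0,"y": 0,"z": 6,"roll": 0}
  ]
}}

```text
clock: 10.98
tcp_pos: [0.596, 0.0499, 0.0591]
orientation: [-0.002, 0.692, 0.722, -0.002]
wrist_force: [-0.3, 0.3, -2.6]
finger_gap: 0.0397
grip_force: 71.5
```

>>> {"method": "servo_tool", "body": {
  "increments": [
    {"grip": 0.8,"x": 0,"y": 0,"z": 2,"roll": 0},
    {"grip": 0.8,"x": 0,"y": 0,"z": 0,"roll": 0},
    {"grip": 0.8,"x": 0,"y": 0,"z": 0,"roll": 0}
  ]
}}

```text
clock: 11.23
tcp_pos: [0.5999, 0.0486, 0.0618]
orientation: [0.001, 0.693, 0.721, 0.001]
wrist_force: [-0.5, -0.7, -3.6]
finger_gap: 0.0392
grip_force: 71.5
```

>>> {"method": "servo_tool", "body": {
  "increments": [
    {"grip": 0.8,"x": 0,"y": 0,"z": 3,"roll": 0},
    {"grip": 0.8,"x": 3,"y": 5,"z": 2,"roll": 0},
    {"grip": 0.8,"x": 3,"y": 5,"z": 0,"roll": 0},
    {"grip": 0.8,"x": 0,"y": 0,"z": 0,"roll": 0},
    {"grip": 0.8,"x": 0,"y": 0,"z": 0,"roll": 0}
  ]
}}

```text
clock: 11.65
tcp_pos: [0.6094, 0.0546, 0.0557]
orientation: [0.0, 0.693, 0.721, 0.0]
wrist_force: [-0.1, -0.4, -3.7]
finger_gap: 0.039
grip_force: 71.5
```

>>> {"method": "servo_tool", "body": {
  "increments": [
    {"grip": 0.8,"x": 2,"y": 0,"z": 0,"roll": 0},
    {"grip": 0.8,"x": 2,"y": 0,"z": 0,"roll": 0},
    {"grip": 0.8,"x": 0,"y": 0,"z": 0,"roll": 0}
  ]
}}

```text
clock: 11.9
tcp_pos: [0.6083, 0.0588, 0.0554]
orientation: [-0.0, 0.693, 0.721, 0.0]
wrist_force: [0.8, 0.1, -3.3]
finger_gap: 0.0393
grip_force: 71.5
```

>>> {"method": "servo_tool", "body": {
  "increments": [
    {"grip": 0.8,"x": 1.5,"y": 0,"z": 0,"roll": 0},
    {"grip": 0.8,"x": 0,"y": 0,"z": 0,"roll": 0}
  ]
}}

```text
clock: 12.07
tcp_pos: [0.6083, 0.0601, 0.0555]
orientation: [-0.0, 0.693, 0.721, 0.0]
wrist_force: [0.1, 0.2, -3.5]
finger_gap: 0.0397
grip_force: 71.5
```

>>> {"method": "servo_tool", "body": {
  "increments": [
    {"grip": 0.8,"x": 1.5,"y": 0,"z": 0,"roll": 0},
    {"grip": 0.8,"x": 0,"y": 0,"z": 0,"roll": 0}
  ]
}}

```text
clock: 12.23
tcp_pos: [0.6084, 0.0616, 0.0555]
orientation: [-0.0, 0.693, 0.721, 0.0]
wrist_force: [-0.2, -0.9, -2.6]
finger_gap: 0.0393
grip_force: 71.5
```

>>> {"method": "servo_tool", "body": {
  "increments": [
    {"grip": 0.8,"x": 1.5,"y": 0,"z": 0,"roll": 0},
    {"grip": 0.8,"x": 0,"y": 0,"z": 0,"roll": 0}
  ]
}}

```text
clock: 12.4
tcp_pos: [0.6084, 0.0627, 0.0555]
orientation: [0.0, 0.693, 0.721, -0.0]
wrist_force: [-0.2, -1.6, -3.3]
finger_gap: 0.0392
grip_force: 71.5
```

>>> {"method": "servo_tool", "body": {
  "increments": [
    {"grip": 0.8,"x": -1,"y": 3,"z": 0,"roll": 0},
    {"grip": 0.8,"x": 0,"y": 4,"z": 0,"roll": 0},
    {"grip": 0.8,"x": 0,"y": 0,"z": 0,"roll": 0},
    {"grip": 0.8,"x": 0,"y": 0,"z": 0,"roll": 0}
  ]
}}

```text
clock: 12.73
tcp_pos: [0.6158, 0.0622, 0.0555]
orientation: [0.0, 0.693, 0.721, 0.0]
wrist_force: [-0.3, -1.3, -3.9]
finger_gap: 0.0394
grip_force: 71.5
```

>>> {"method": "servo_tool", "body": {
  "increments": [
    {"grip": 0.8,"x": 0,"y": 1.5,"z": 0,"roll": 0},
    {"grip": 0.8,"x": 0,"y": 0,"z": 0,"roll": 0}
  ]
}}

```text
clock: 12.9
tcp_pos: [0.6171, 0.0623, 0.0554]
orientation: [-0.0, 0.693, 0.721, 0.0]
wrist_force: [0.1, -0.5, -3.4]
finger_gap: 0.0395
grip_force: 71.5
```

>>> {"method": "servo_tool", "body": {
  "increments": [
    {"grip": 0.8,"x": 0,"y": 1.5,"z": 0,"roll": 0},
    {"grip": 0.8,"x": 0,"y": 0,"z": 0,"roll": 0}
  ]
}}

```text
clock: 13.07
tcp_pos: [0.6186, 0.0623, 0.0555]
orientation: [0.0, 0.693, 0.721, 0.0]
wrist_force: [-0.1, -0.4, -3.0]
finger_gap: 0.0394
grip_force: 71.5
```

>>> {"method": "servo_tool", "body": {
  "increments": [
    {"grip": 0.8,"x": 0,"y": 1,"z": 0,"roll": 0},
    {"grip": 0.8,"x": 0,"y": 0,"z": 0,"roll": 0}
  ]
}}

```text
clock: 13.23
tcp_pos: [0.619, 0.0623, 0.0553]
orientation: [-0.0, 0.693, 0.721, -0.0]
wrist_force: [-0.9, -0.3, -2.8]
finger_gap: 0.0395
grip_force: 71.5
```

>>> {"method": "servo_tool", "body": {
  "increments": [
    {"grip": 0.8,"x": 0,"y": 1,"z": 0,"roll": 0},
    {"grip": 0.8,"x": 0,"y": 0,"z": 0,"roll": 0}
  ]
}}

```text
clock: 13.4
tcp_pos: [0.6191, 0.0623, 0.0554]
orientation: [-0.001, 0.693, 0.721, -0.001]
wrist_force: [-5.0, 0.0, 0.7]
finger_gap: 0.0391
grip_force: 71.8
```

>>> {"method": "servo_tool", "body": {
  "increments": [
    {"grip": 0.8,"x": 0,"y": 1,"z": 0,"roll": 0},
    {"grip": 0.8,"x": 0,"y": 0,"z": 0,"roll": 0}
  ]
}}

```text
clock: 13.57
tcp_pos: [0.6192, 0.0623, 0.0554]
orientation: [-0.001, 0.693, 0.721, -0.001]
wrist_force: [-7.5, -0.7, 2.3]
finger_gap: 0.0393
grip_force: 72.2
```

>>> {"method": "servo_tool", "body": {
  "increments": [
    {"grip": 0.8,"x": 1,"y": 0,"z": 0.5,"roll": 0},
    {"grip": 0.8,"x": 1,"y": 0,"z": 0.5,"roll": 0},
    {"grip": 0.8,"x": 0,"y": 0,"z": 0,"roll": 0},
    {"grip": 0.8,"x": 0,"y": 0,"z": 0,"roll": 0}
  ]
}}

```text
clock: 13.9
tcp_pos: [0.6192, 0.0627, 0.0554]
orientation: [-0.0, 0.693, 0.721, -0.002]
wrist_force: [-9.7, -5.4, 8.2]
finger_gap: 0.0391
grip_force: 72.7
```

>>> {"method": "servo_tool", "body": {
  "increments": [
    {"grip": 0.8,"x": 1,"y": 0.5,"z": 0,"roll": 0},
    {"grip": 0.8,"x": 1,"y": 0.5,"z": 0,"roll": 0},
    {"grip": 0.8,"x": 0,"y": 0,"z": 0,"roll": 0},
    {"grip": 0.8,"x": 0,"y": 0,"z": 0,"roll": 0}
  ]
}}

```text
clock: 14.23
tcp_pos: [0.6192, 0.0634, 0.0555]
orientation: [0.0, 0.693, 0.72, -0.004]
wrist_force: [-13.0, -10.0, 11.8]
finger_gap: 0.0394
grip_force: 73.1
```

Run:
```python
from fit import *
s=env.get_state(); p=s['tcp_pos']; q=s['orientation']; print(p,q,s['wrist_force'],s['ft_torque'])
S=env.read_camera('scene')[:,:,::-1].copy(); cv2.imwrite('pics/scene4.png',S)
c=proj('scene',[p])[0]; x,y=int(c[0])-50,int(c[1])-40
z=cv2.resize(S[y:y+75,x:x+100],None,fx=8,fy=8,interpolation=2)
cv2.imwrite('pics/crop5.png',z)
```

```text
[0.61916936 0.06335833 0.05546649] [ 2.68857341e-04  6.93469471e-01  7.20475030e-01 -3.96869125e-03] [-12.95085221 -10.01657345  11.84025776] [-2.07377098  2.63546117  0.26766829]
```

View pics/crop5.png

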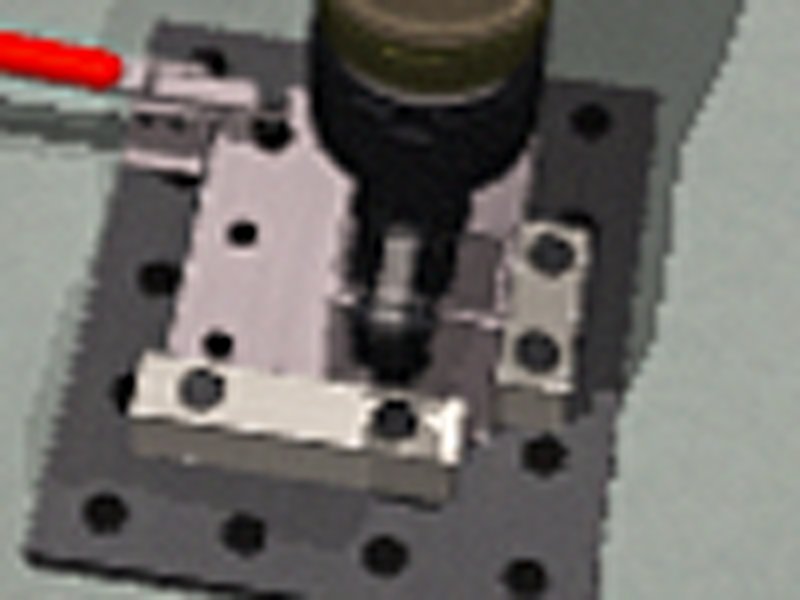

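The crop shows the tube in the corner against both stops (right edge on the short stop near (500,330)). Friction could be absorbing part of the y push, so I'll press harder in y and slightly less downward.

>>> {"method": "servo_tool", "body": {
  "increments": [
    {"grip": 0.8,"x": 1.5,"y": 0,"z": -0.4,"roll": 0},
    {"grip": 0.8,"x": 1.5,"y": 0,"z": 0,"roll": 0},
    {"grip": 0.8,"x": 0,"y": 0,"z": 0,"roll": 0},
    {"grip": 0.8,"x": 0,"y": 0,"z": 0,"roll": 0}
  ],
  "grip_force": 90
}}

```text
clock: 14.62
tcp_pos: [0.6192, 0.0636, 0.0558]
orientation: [0.002, 0.694, 0.72, -0.006]
wrist_force: [-11.8, -18.0, 10.6]
finger_gap: 0.0391
grip_force: 89.2
```

>>> {"method": "servo_tool", "body": {
  "increments": [
    {"grip": 0.8,"x": 1,"y": 0.5,"z": 0,"roll": 0},
    {"grip": 0.8,"x": 0,"y": 0,"z": 0,"roll": 0},
    {"grip": 0.8,"x": 0,"y": 0,"z": 0,"roll": 0},
    {"grip": 0.8,"x": 0,"y": 0,"z": 0,"roll": 0}
  ]
}}

```text
clock: 14.95
tcp_pos: [0.6192, 0.0637, 0.0558]
orientation: [0.002, 0.694, 0.72, -0.007]
wrist_force: [-14.2, -20.6, 11.1]
finger_gap: 0.039
grip_force: 89.5
```

Run:
```python
from workcell import env
s=env.get_state(); print({k:s[k] for k in('clock','tcp_pos','orientation','wrist_force','ft_torque','qvel')})
```

```text
{'clock': 14.95, 'tcp_pos': array([0.61921383, 0.06372036, 0.05581498]), 'orientation': array([ 0.0022867 ,  0.69409459,  0.7198488 , -0.00672117]), 'wrist_force': array([-14.21819964, -20.59439415,  11.12264784]), 'ft_torque': array([-4.34825251,  2.91253193,  0.68136857]), 'qvel': array([-0.00075901,  0.00084296,  0.00037284, -0.00011313, -0.00065162,
       -0.0011003 ])}
```

Run:
```python
from workcell import env
print(env.hand_in())
```

```text
the job is handed in; nothing more can be done
None
```

I set the step switch to step four and let go. I then handed the job in with the tube held in the corner and pressed against both stops; the wrist read about 14 N towards the long stop, 21 N towards the short one and 11 N down (stop forces not measured directly, no verdict returned).

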